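Square up a fossil slab on two sides

ROBOT

A 6-joint arm with a two-finger parallel gripper is mounted at the origin on the work surface. World frame = base frame: x ahead of the robot, y to its left, z up, the work surface at z = 0. Lengths are in m, angles in degrees, forces in N, time in s.
With the tool pointing down it reaches from about 0.375 to 0.975 m from the base axis. Payload 3.8 kg.
Tool frame: the origin (TCP) lies midway between the tips of the shut fingers; the grasp point (between the pads) lies 19 mm behind it (arm.pinch_z is the distance from the TCP to the grasp point, in m); z points along the fingers, y is the line along which they close (so a half turn about z gives the same grasp; the last joint's range is limited). The gripper opens to 85 mm and grips with 20 to 120 N. Pads are 22 mm wide; open, the fingers measure 114 mm over their backs; the gripper's body (76 mm by 85 mm) begins 54 mm behind the grasp point. The pads swing forward as they close: fully open they stand 13 mm farther back than shut.
Start: joints at [-72.76, 15.12, 91.902, -0, 72.978, -2.114], TCP at [0.224, -0.637, 0.231] pointing down, gripper open.
Joint ranges: [-150.88, 150.88], [-54.13, 125.18], [17.81, 147.31], [-75.09, 255.09], [0, 152.58], [-146.25, 146.25]. Speed limits (degrees/s): [147.25, 147.25, 180, 180, 180, 180].

INTERFACE

Orientations are given as [roll, pitch, yaw] about the fixed x, y, z axes, in that order (R = Rz(yaw) Ry(pitch) Rx(roll)).
In Python, from cell import arm gives the robot as it stands. The module is installed in compiled form; this text tells all that it offers.
- The arm moves only by the shell command python3 -m inch 'ROWS' [FORCE]. ROWS is JSON, a list of rows, each an object with "jaw": the opening, from 0 (shut) to 1 (fully open); "delta_pos": the shift along the tool's x, y, z scaled (see below), a list of three; "turn": the turn, a rotation vector about the tool's x, y, z scaled (see below), a list of three. In form: [{"jaw": jaw, "delta_pos": [tx, ty, tz], "turn": [rx, ry, rz]}, ...]. A call has 1 to 5 rows; each row shifts and turns the commanded pose from where the row before left it, along the tool's axes as they then stand; what a row does not reach is not made up. The controller multiplies each number of a shift by 40 mm and each number of a turn by 0.1 rad. A row lasts 1/8 s, in which the tool goes at most 62.5 mm and 10.7 degrees, less where a joint would pass 70% of its speed; a pose out of reach is approached as far as the arm can. A call with a number of a shift or a turn outside -1 to 1 is refused whole. A call with a gripper value outside its range is refused whole. The fingers move at their own pace and stop on an object; FORCE is the grip in N (left out, the last holds). Time passes only in rows, so rows that do not move let the fingers close. It gives the time, the measured TCP pose, the force, the opening and the grip force at its end, in the units of the state.
- arm.read_state(): the state, without advancing time (a new reading comes with each control period).
- arm.get_image(name): name is "scene" or "top"; returns the picture (420x560x3 uint8, red, green, blue); there is no depth.
- arm.camera_info(name): a dict with "K" (3x3 intrinsics, pixels), "R" (3x3) and "t" (3): a world point X has camera coordinates R X + t. Camera axes: x right, y down, z forward; pixel columns grow to the right and rows downward; lengths in m; the calibration is good to about 2 mm. A picture is of the moment at which its call begins. camera_info takes no time and is no camera call.
- arm.hand_in(): hands the job in; it is judged then, once.
The state is a dict: "t": time; "qpos": joint angles; "qd": joint speeds; "tau": joint torques, N m; "ee_pos": TCP position; "ee_rot": TCP orientation; "force": force on the tool from outside, world axes, zero at the start; "ft_torque": the same for the moment, N m; "finger_gap": finger opening in m; "grasp_force": force on a finger pad.
Only numpy, scipy, OpenCV 4.12 (cv2) and the standard library are available. Lean on these libraries where they do the work, as an engineer would, in place of code of your own. Each camera call takes 0.05 s, during which the arm holds its last target. There are 200 camera calls.

TASK

Slide the cast fossil slab over the bench until its whole unbroken long side lies flush against the front of the low metal stop bracket, for the first picture. Then turn the slab a quarter turn and slide it up so that its whole unbroken short end lies flush against the bracket instead, and leave it there. The slab is brittle: keep it flat on the bench all the time, and do not push the other things on the bench about.

Things in the scene. Friction and masses are not known exactly. Their poses are not given: they have to be found in the camera images.
- slab: Loose cream plaster slab, flat fossil relief on top, 0.45-0.85 kg, too wide to grip: 100 mm (its x) by 150 mm (y) by 40 mm high. Origin: centre of that rectangle, underside; z up. Unbroken long side: face x = +50 mm. Unbroken short end: face y = +75. The far corner is broken off on a slant from (-50, -40) to (-10, -75). Starts with its long side towards the bracket, up to 30 degrees askew.
- slab_corner (a point): The slab's square corner where the unbroken long side and the unbroken short end meet, on the underside: (50, 75, 0) mm in the slab's frame; axes as the slab's.
- slab_long_end (a point): The other end of the unbroken long side, on the underside: (50, -75, 0) mm in the slab's frame.
- slab_short_end (a point): The far end of the unbroken short end face, on the underside: (-50, 75, 0) mm in the slab's frame. The slab's side at x = -50 mm is whole from y = -40 to +75, its end at y = -75 from x = -10 to +50; between these is the slanted break.
- bracket: Low metal angle bracket fixed to the bench beyond the slab: an upright bar 260 mm long (its y), 16 mm high, 6 mm thick; its foot flange, with screw heads up to 8 mm high, reaches to 44 mm behind the front face. Origin: middle of the bar's front face, at bench level; x points to the back, away from the slab. The slab stands 24 mm higher than the bar and can be hooked back over it.
- jar: Bystander: amber glass specimen jar with a white cap, 60 mm across, 75 mm high, behind the bracket. Origin: centre of its underside.
- beaker: Bystander: white porcelain beaker, 72 mm across, 85 mm high, behind the bracket. Origin: centre of its underside.
- dish: Bystander: closed clear Petri dish, 95 mm across, 18 mm high, to the left of the bracket (its +y end). Origin: centre of its underside.
- brush: Bystander: small brush, 170 mm long along its x, lying to the right of the bracket (its -y end). Origin: near the middle of its length, underside.
- loupe: Bystander: round hand lens with a black handle, about 140 mm long, 12 mm high, lying on the left. Origin: in the handle near its middle, underside.
- slidebox: Bystander: blue box for microscope slides, 100 x 170 x 34 mm, on the right. Origin: centre of its underside.
There are look-alikes about, which are no part of the job. Several things look just like the slab: the one meant starts farthest to the robot's left.

How it is judged (in metres and radians):
On the way:
1. the slab's whole unbroken long side lies flush against the front of the bracket (x of slab_corner in the frame of bracket between -0.004 and 0.004 m and y of slab_corner in the frame of bracket between -0.132 and 0.132 m and x of slab_long_end in the frame of bracket between -0.004 and 0.004 m and y of slab_long_end in the frame of bracket between -0.132 and 0.132 m and angle between slab's own z axis and vertical below 0.04 rad and height (world z) of slab below 0.005 m and x of slab in the frame of bracket below -0.035 m), for 0.2 s.
At the end, for the whole second after the job is handed in: The slab lies still and flat on the bench in front of the bracket, its unbroken short end flush against the bracket's front: both ends of that face within 4 mm of the bar's front face and on the bar's length (at most 2 mm past its ends) (x of slab_corner in the frame of bracket between -0.004 and 0.004 m and y of slab_corner in the frame of bracket between -0.132 and 0.132 m and x of slab_short_end in the frame of bracket between -0.004 and 0.004 m and y of slab_short_end in the frame of bracket between -0.132 and 0.132 m and angle between slab's own z axis and vertical below 0.04 rad and height (world z) of slab below 0.005 m and x of slab in the frame of bracket below -0.06 m and linear speed of slab below 0.01 m/s); the robot touches nothing.
It fails at once if the slab is tipped by more than 0.25 rad or lifted more than 20 mm (angle between slab's own z axis and vertical above 0.25 rad or height (world z) of slab above 0.02 m).
It fails at once if a bystander (jar, dish, brush, loupe, beaker, slide box) is moved by more than 20 mm (distance of any of jar, dish, brush, loupe, beaker, slidebox from where it was at the start of the episode above 0.02 m).
It also fails if it takes over 64 s, if anything falls off the work surface, if the arm or the gripper's body presses on something with over 40 N, if the wrist force passes 120 N, or if a joint passes its speed limit or range.

## Working session

There is one attempt and no reset: what is moved stays moved. The work goes in short steps, Python scripts to look and compute and a shell command to move; the robot and the scene stay as the last step left them, time stands still between calls to the robot, and variables do not carry over. Pictures are saved under pics/ and viewed, at most 10 in all, crops included, and the job is handed in when it is done.

```bash
mkdir -p pics; python3 - <<'E'
from cell import arm
import cv2
for n in("scene","top"):
    im=arm.get_image(n); cv2.imwrite(f"pics/{n}0.png",cv2.cvtColor(im,cv2.COLOR_RGB2BGR))
    c=arm.camera_info(n); print(n,c)
print(arm.read_state())
E
```

```text
scene {'K': array([[418.92646809,   0.        , 277.11137811],
       [  0.        , 418.92646809, 207.59131754],
       [  0.        ,   0.        ,   1.        ]]), 'R': array([[ 0.0511599 ,  0.99860746,  0.01287639],
       [ 0.83908028, -0.03598787, -0.54281595],
       [-0.54159666,  0.03857473, -0.83975297]]), 't': array([ 0.09623482, -0.38910526,  1.52078371])}
top {'K': array([[464.96520785,   0.        , 276.81591574],
       [  0.        , 464.96520785, 214.44326538],
       [  0.        ,   0.        ,   1.        ]]), 'R': array([[-0.02580525, -0.99957266,  0.01373255],
       [-0.99662389,  0.02465322, -0.07831377],
       [ 0.07794175, -0.0157071 , -0.99683417]]), 't': array([-0.13052222,  0.50221563,  1.55748554])}
{'t': 0.1, 'qpos': array([-7.27588410e+01,  1.51658728e+01,  9.19723869e+01, -4.23523569e-04,
        7.29779736e+01, -2.11440704e+00]), 'qd': array([ 0.06590768,  0.09509905, -0.12375043, -0.00866483, -0.10024299,
        0.02551794]), 'tau': array([-3.29913209e-04, -5.16707397e+01, -3.68591523e+01, -1.36134208e-04,
        6.25470973e-03, -5.16899718e-05]), 'ee_pos': array([ 0.22351509, -0.63622719,  0.23008423]), 'ee_rot': array([-1.79883831e+02, -3.88398222e-03,  1.93556865e+01]), 'force': array([ 0.17228343,  0.51122312, -0.41726883]), 'ft_torque': array([ 0.00439748,  0.00150926, -0.04288588]), 'grasp_force': 0.0, 'finger_gap': 0.08544233658457893}
```

View pics/scene0.png

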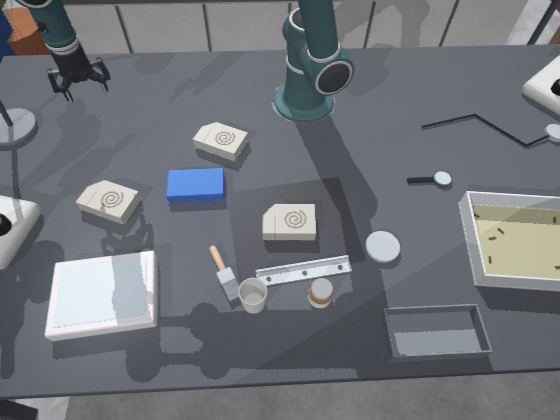

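View pics/top0.png

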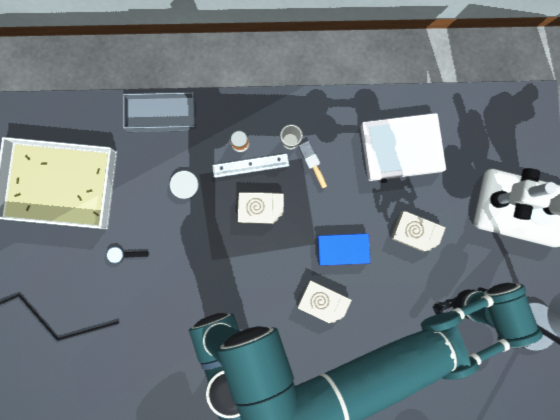

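The things that could be taken for the slab, in top-view pixels, are (260,207), (325,302) and (418,232). The one farthest left (+y) is (260,207), lying in front of the bracket at about (250,165). I'll check it in close crops of both views.

```bash
python3 - <<'E'
import cv2,numpy as np
a=cv2.imread("pics/top0.png")[145:235,195:305]; b=cv2.imread("pics/scene0.png")[190:300,245:365]
a=cv2.resize(a,None,fx=5,fy=5,interpolation=cv2.INTER_CUBIC)
cv2.imwrite("pics/ca.png",a)
cv2.imwrite("pics/cb.png",cv2.resize(b,None,fx=5,fy=5,interpolation=cv2.INTER_CUBIC))
E
```

```text
(no output)
```

View pics/ca.png

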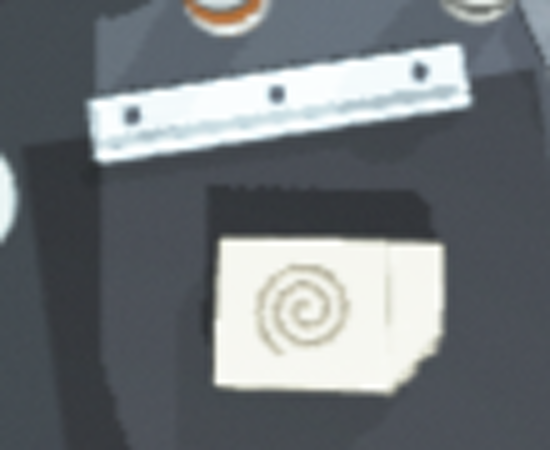

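View pics/cb.png

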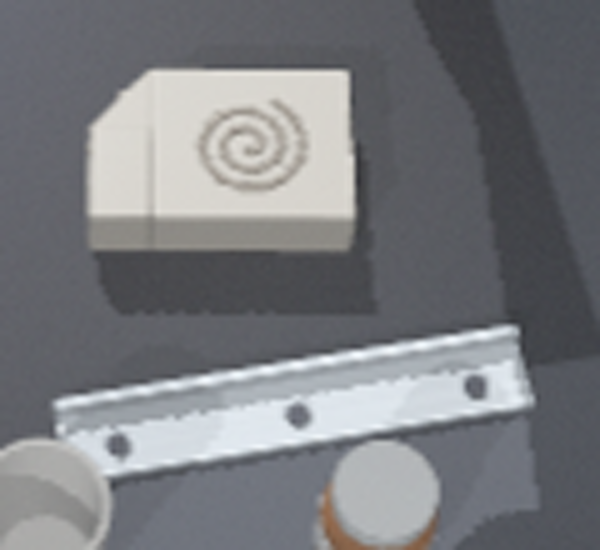

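The crops show the chosen slab with its break at the near right corner, (425,370) in the top crop, and its long side facing the bracket, so the choice holds. Next I'll fit poses from both views.

```bash
cat > h.py <<'E'
import numpy as np, cv2
from scipy.optimize import least_squares
from scipy.ndimage import map_coordinates
from cell import arm
C={n:arm.camera_info(n) for n in("scene","top")}
def proj(n,X):
    c=C[n]; p=(c["R"]@np.atleast_2d(X).T).T+c["t"]; p=p@c["K"].T; return p[:,:2]/p[:,2:]
def ray(n,uv,z):
    c=C[n]; d=c["R"].T@np.linalg.inv(c["K"])@[*uv,1]; o=-c["R"].T@c["t"]; return o+d*(z-o[2])/d[2]
def tri(ut,us):
    A=[];b=[]
    for n,uv in(("top",ut),("scene",us)):
        c=C[n];P=c["K"]@np.c_[c["R"],c["t"]]
        for i in(0,1): r=uv[i]*P[2]-P[i];A.append(r[:3]);b.append(-r[3])
    return np.linalg.lstsq(np.array(A),np.array(b),rcond=None)[0]
POLY=np.array([[50,75],[-50,75],[-50,-40],[-10,-75],[50,-75]])/1e3
EDGE=np.concatenate([np.linspace(a,b,40,endpoint=False) for a,b in zip(POLY,np.roll(POLY,-1,0))])
def tf(p,q): c,s=np.cos(p[2]),np.sin(p[2]); return q@np.array([[c,s],[-s,c]])+p[:2]
def dist(n,im):
    im=cv2.GaussianBlur(im,(3,3),0).astype(int)
    m=((im[...,0]>195)&(im[...,0]-im[...,2]>4)).astype(np.uint8) if n=="scene" else ((im[...,0]>170)&(im[...,0]-im[...,2]>6)).astype(np.uint8)
    m=cv2.morphologyEx(m,cv2.MORPH_CLOSE,np.ones((7,7)))
    return cv2.distanceTransform(m,cv2.DIST_L2,5)-cv2.distanceTransform(1-m,cv2.DIST_L2,5), m
def fit(p0,views=("top","scene"),ims=None,z=.04):
    ims=ims or {n:arm.get_image(n) for n in views}
    D={n:dist(n,ims[n])[0] for n in views}
    def f(p):
        q=np.c_[tf(p,EDGE),np.full(len(EDGE),z)]; r=[]
        for n in views:
            uv=proj(n,q); d=map_coordinates(D[n],[uv[:,1],uv[:,0]],order=1,mode="nearest")
            r.append(np.clip(np.where(d>0,d-.5,d+.5),-15,15))
        return np.concatenate(r)
    s=least_squares(f,p0,loss="soft_l1",f_scale=.7,diff_step=1e-4,x_scale=[.1,.1,1])
    return s.x,np.abs(s.fun).mean(),ims
E
python3 - <<'E'
from h import *
T=lambda x,y:((x+.5)/5-.5+195,(y+.5)/5-.5+145)
S=lambda x,y:((x+.5)/5-.5+245,(y+.5)/5-.5+190)
np.set_printoptions(precision=4,suppress=True)
print("slab FL,FR,NL",*[tri(T(*a),S(*b)) for a,b in(((219,238),(355,218)),((444,243),(88,217)),((215,385),(349,70)))])
print("brk L,R tri",*[tri(T(*a),S(*b)) for a,b in(((98,162),(516,328)),((470,104),(56,402)))])
print("z16 top",ray("top",T(98,162),.016),ray("top",T(470,104),.016),"scene",ray("scene",S(516,328),.016),ray("scene",S(56,402),.016))
for v in(("top","scene"),("top",),("scene",)):
    p,e,_=fit([.6,0.05,0.],v); print(v,p,np.degrees(p[2]),e)
c={n:cv2.cvtColor(cv2.imread(f"pics/{n}0.png"),cv2.COLOR_BGR2RGB) for n in C}
print("jar cap,beaker rim",tri((240,138),(320,286)),tri((291,131),(252,285)),ray("top",(184,185),.018),ray("top",(323,185),.01),ray("top",(291,131),.085),ray("top",(240,138),.075),ray("top",(148,253),.01),"box",ray("top",(318,235),.034))
E
```

```text
slab FL,FR,NL [ 0.5751 -0.0169  0.041 ] [ 0.5682 -0.1672  0.0416] [ 0.4763 -0.0115  0.0418]
brk L,R tri [0.6334 0.0682 0.0128] [ 0.6673 -0.1884  0.0142]
z16 top [0.6328 0.0675 0.016 ] [ 0.667  -0.1881  0.016 ] scene [0.6349 0.0679 0.016 ] [ 0.6681 -0.1888  0.016 ]
('top', 'scene') [ 0.5207 -0.0891 -0.031 ] -1.7760494638695932 1.0793679
('top',) [ 0.5298 -0.0823 -0.7788] -44.62262566130049 3.1399376
('scene',) [ 0.1994 -0.2941 -3.5702] -204.55691358894407 1.1530468
jar cap,beaker rim [ 0.7495 -0.028   0.0837] [ 0.7576 -0.1951  0.1284] [0.6074 0.1704 0.018 ] [ 0.5972 -0.3047  0.01  ] [ 0.7689 -0.1961  0.085 ] [ 0.7517 -0.0268  0.075 ] [0.3796 0.2956 0.01  ] box [ 0.4251 -0.2794  0.034 ]
```

The slab centre is at about (0.521, -0.089) with yaw about -2.5°. The bracket origin is at about (0.651, -0.060) with yaw about 7.45°. I'll square the tool to the bracket and go behind the slab.

```bash
cat >> h.py <<'E'
BO=np.array([.6507,-.0603]);BY=np.radians(7.45)
def b2w(q): return tf([*BO,BY],np.atleast_2d(np.array(q,float)))
def slab_b(p):
    d=np.array(p[:2])-BO;c,s=np.cos(BY),np.sin(BY); return np.array([c*d[0]+s*d[1],-s*d[0]+c*d[1],np.degrees(p[2]-BY)])
def b2w3(sb): return [*b2w(sb[:2])[0],np.radians(sb[2])+BY]
def tool():
    s=arm.read_state(); from scipy.spatial.transform import Rotation as R
    p=s["ee_pos"]; d=slab_b([p[0],p[1],np.radians(s["ee_rot"][2])])
    print("t%.2f tool in bracket frame x %.1f y %.1f z %.1f mm yaw-rel %.1f"%(s["t"],d[0]*1e3,d[1]*1e3,p[2]*1e3,d[2]),"F",np.round(s["force"],1),"rp",np.round(s["ee_rot"][:2],1))
E
M="python3 -m inch"
$M '[{"jaw":0.8,"delta_pos":[0,0,0],"turn":[0,0,0.7]},{"jaw":0.8,"delta_pos":[0,0,0],"turn":[0,0,0.7]},{"jaw":0.8,"delta_pos":[0,0,0],"turn":[0,0,0.68]},{"jaw":0.8,"delta_pos":[0.49,-0.94,0],"turn":[0,0,0]},{"jaw":0.8,"delta_pos":[0.49,-0.94,0],"turn":[0,0,0]}]'
$M '[{"jaw":0.8,"delta_pos":[0.49,-0.94,0],"turn":[0,0,0]},{"jaw":0.8,"delta_pos":[0.49,-0.94,0],"turn":[0,0,0]},{"jaw":0.8,"delta_pos":[0.49,-0.94,0],"turn":[0,0,0]},{"jaw":0.8,"delta_pos":[0.49,-0.94,0],"turn":[0,0,0]},{"jaw":0.8,"delta_pos":[0.49,-0.94,0],"turn":[0,0,0]}]' >/dev/null
python3 -c "from h import *;tool()"
```

```text
t: 0.92
ee_pos: [0.2529, -0.5565, 0.2309]
ee_rot: [-180.0, -0.0, 7.4]
force: [1.0, 0.7, 1.1]
finger_gap: 0.0682
grasp_force: 0.0
t1.55 tool in bracket frame x -360.4 y -251.9 z 231.4 mm yaw-rel -0.0 F [-0.3  0.7  0.8] rp [180.  -0.]
```

```bash
M="python3 -m inch"
$M '[{"jaw":0.8,"delta_pos":[0.49,-0.93,0],"turn":[0,0,0]},{"jaw":0.8,"delta_pos":[0.49,-0.93,0],"turn":[0,0,0]},{"jaw":0.8,"delta_pos":[0.49,-0.93,0],"turn":[0,0,0]},{"jaw":0.8,"delta_pos":[0.49,-0.93,0],"turn":[0,0,0]},{"jaw":0.8,"delta_pos":[0.49,-0.93,0],"turn":[0,0,0]}]' >/dev/null
$M '[{"jaw":0.8,"delta_pos":[0.45,-0.93,0],"turn":[0,0,0]},{"jaw":0.8,"delta_pos":[0.45,-0.93,0],"turn":[0,0,0]},{"jaw":0.8,"delta_pos":[0,0,0.9],"turn":[0,0,0]},{"jaw":0.8,"delta_pos":[0,0,1],"turn":[0,0,0]},{"jaw":0.8,"delta_pos":[0,0,1],"turn":[0,0,0]}]' >/dev/null
python3 - <<'E'
from h import *
tool()
im=arm.get_image("scene");a=im[150:320,200:400]
p=[.5215,-.0894,-.05]
q,e,_=fit(p,("scene",),{"scene":im});print(slab_b(q),e)
cv2.imwrite("pics/s1.png",cv2.cvtColor(cv2.resize(a,None,fx=3,fy=3),cv2.COLOR_RGB2BGR))
E
```

```text
t2.80 tool in bracket frame x -226.5 y 7.4 z 114.6 mm yaw-rel 0.0 F [-0.3  0.5 -0.3] rp [ 1.8e+02 -1.0e-01]
[-0.13188795 -0.01245045 -9.29644293] 1.2454127
```

View pics/s1.png

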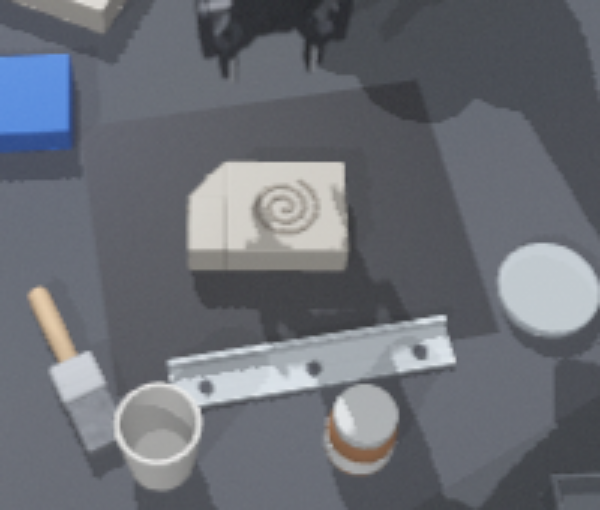

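The scene view shows the fingers behind the slab's near side at about (270,65) and nothing in the way. I'll lower and push, checking the force.

```bash
M="python3 -m inch"
$M '[{"jaw":0.8,"delta_pos":[0,0,0.9],"turn":[0,0,0]},{"jaw":0.8,"delta_pos":[0,0,0.9],"turn":[0,0,0]},{"jaw":0.8,"delta_pos":[0,0,0.8],"turn":[0,0,0]},{"jaw":0.8,"delta_pos":[0.4,0,0],"turn":[0,0,0]},{"jaw":0.8,"delta_pos":[0.4,0,0],"turn":[0,0,0]}]'
python3 -c "from h import *;tool()"
$M '[{"jaw":0.8,"delta_pos":[0.4,0,0],"turn":[0,0,0]},{"jaw":0.8,"delta_pos":[0.4,0,0],"turn":[0,0,0]},{"jaw":0.8,"delta_pos":[0.3,0,0],"turn":[0,0,0]},{"jaw":0.8,"delta_pos":[0,0,0],"turn":[0,0,0]}]'
python3 - <<'E'
from h import *
tool()
q,e,ims=fit([.545,-.087,-.03],("scene",));print(slab_b(q),e)
cv2.imwrite("pics/s2.png",cv2.cvtColor(cv2.resize(ims["scene"][150:320,200:400],None,fx=3,fy=3),cv2.COLOR_RGB2BGR))
E
```

```text
t: 3.48
ee_pos: [0.4586, -0.0787, 0.0127]
ee_rot: [180.0, -0.1, 7.4]
force: [-3.7, -1.7, -0.4]
finger_gap: 0.0685
grasp_force: 1.7
t3.48 tool in bracket frame x -192.8 y 6.7 z 12.7 mm yaw-rel -0.0 F [-3.7 -1.7 -0.4] rp [ 1.8e+02 -1.0e-01]
t: 3.98
ee_pos: [0.5029, -0.0727, 0.0124]
ee_rot: [180.0, -0.2, 7.5]
force: [-0.6, -0.2, -0.1]
finger_gap: 0.0682
grasp_force: 0.0
t3.98 tool in bracket frame x -148.1 y 6.9 z 12.4 mm yaw-rel 0.0 F [-0.6 -0.2 -0.1] rp [180.   -0.2]
[-0.0831998  -0.00609756  3.67199264] 2.7756782
```

View pics/s2.png

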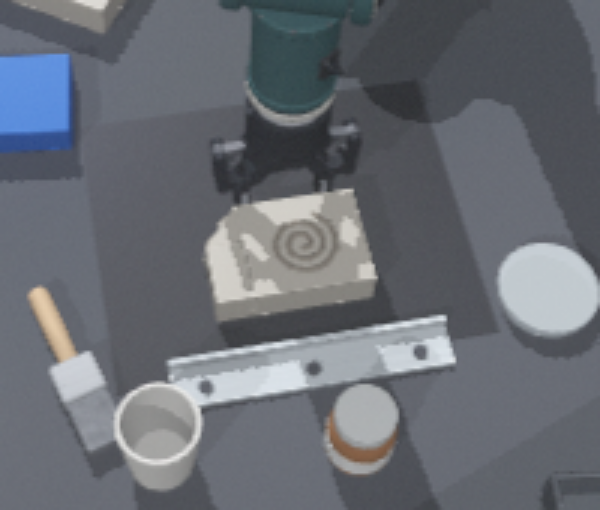

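The slab is now square to the bracket, its front edge at (215,320)–(375,290), with a gap of about 35 mm. I'll push it home.

```bash
M="python3 -m inch"
$M '[{"jaw":0.8,"delta_pos":[0.3,0,0],"turn":[0,0,0]},{"jaw":0.8,"delta_pos":[0.3,0,0],"turn":[0,0,0]},{"jaw":0.8,"delta_pos":[0.15,0,0],"turn":[0,0,0]},{"jaw":0.8,"delta_pos":[0.05,0,0],"turn":[0,0,0]}]' | grep force
python3 -c "from h import *;tool()"
$M '[{"jaw":0.8,"delta_pos":[0.08,0,0],"turn":[0,0,0]},{"jaw":0.8,"delta_pos":[0.08,0,0],"turn":[0,0,0]}]' | grep force
$M '[{"jaw":0.8,"delta_pos":[0.05,0,0],"turn":[0,0,0]},{"jaw":0.8,"delta_pos":[0.0,0,0],"turn":[0,0,0]}]' | grep force
python3 -c "from h import *;tool()"
```

```text
force: [-7.8, -0.8, 6.5]
grasp_force: 4.0
t4.53 tool in bracket frame x -119.8 y 7.4 z 11.2 mm yaw-rel -0.0 F [-7.8 -0.8  6.5] rp [-1.8e+02  1.0e-01]
force: [-7.0, 0.0, 4.2]
grasp_force: 3.2
force: [-4.7, -0.5, 3.1]
grasp_force: 2.6
t5.03 tool in bracket frame x -111.6 y 7.4 z 11.1 mm yaw-rel -0.0 F [-4.7 -0.5  3.1] rp [-1.8e+02  1.0e-01]
```

```bash
M="python3 -m inch"
for i in 1 2 3; do $M '[{"jaw":0.8,"delta_pos":[0.04,0,0],"turn":[0,0,0]},{"jaw":0.8,"delta_pos":[0.04,0,0],"turn":[0,0,0]}]' | grep -E "^(force|ee_pos)"; done
python3 - <<'E'
from h import *
tool()
q,e,ims=fit(b2w3([-.052,-.008,0]),("scene",));print(slab_b(q),e)
cv2.imwrite("pics/s3.png",cv2.cvtColor(cv2.resize(ims["scene"][190:310,240:370],None,fx=4,fy=4),cv2.COLOR_RGB2BGR))
E
```

```text
ee_pos: [0.539, -0.0673, 0.0108]
force: [-16.2, -3.1, 12.8]
ee_pos: [0.5389, -0.0672, 0.0101]
force: [-23.7, -5.4, 16.8]
ee_pos: [0.5388, -0.0671, 0.0099]
force: [-30.8, -7.5, 22.7]
t5.78 tool in bracket frame x -111.8 y 7.8 z 9.9 mm yaw-rel 0.0 F [-30.8  -7.5  22.7] rp [-179.9    1.3]
[-0.04800544 -0.00531926  2.26265575] 2.7443018
```

View pics/s3.png

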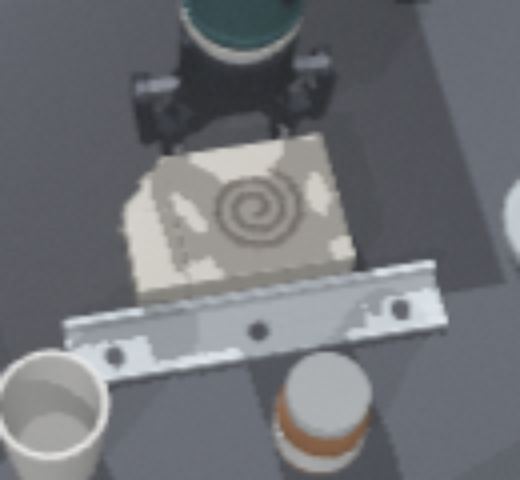

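The hard stop at 30 N with the tool at x = -112 mm, where the sizes say it should be, means the long side is flush: the front edge lies along the bar at (140,300)–(355,268). Now I'll back off, lift, go to the left end and close the fingers for a slide to the right along the bar.

```bash
M="python3 -m inch"
$M '[{"jaw":0.8,"delta_pos":[0,0,0],"turn":[0,0,0]},{"jaw":0.8,"delta_pos":[-0.4,0,0],"turn":[0,0,0]},{"jaw":0.8,"delta_pos":[-0.6,0,0],"turn":[0,0,0]},{"jaw":0.5,"delta_pos":[0,0,-1],"turn":[0,0,0]},{"jaw":0,"delta_pos":[0,-0.5,-1],"turn":[0,0,0]}]'|grep ^force
$M '[{"jaw":0,"delta_pos":[0.2,-1,0],"turn":[0,0,0]},{"jaw":0,"delta_pos":[0.2,-1,0],"turn":[0,0,0]},{"jaw":0,"delta_pos":[0.2,0,0],"turn":[0,0,0]}]'|grep ^force
python3 - <<'E'
from h import *
tool()
q,e,ims=fit(b2w3([-.052,-.008,0]));print(slab_b(q),e)
q,e,ims=fit(b2w3([-.052,-.008,0]),("scene",),ims);print(slab_b(q),e)
q,e,ims=fit(b2w3([-.052,-.008,0]),("top",),ims);print(slab_b(q),e)
E
```

```text
force: [0.9, -0.1, 0.7]
force: [-0.2, -0.1, -0.1]
t6.83 tool in bracket frame x -115.6 y 109.4 z 92.0 mm yaw-rel 0.2 F [-0.2 -0.1 -0.1] rp [-180.    -0.2]
[-0.05183838 -0.00400651  0.9104531 ] 1.0685562
[-0.0501177  -0.00358817  0.36180057] 0.8621158
[-0.05275083 -0.00473376  1.13060555] 1.1948406
```

The slab lies at (-50, -4) mm in the bracket frame, about 0.5° askew, so the long side is flush. Now the slide right.

```bash
M="python3 -m inch"
$M '[{"jaw":0,"delta_pos":[1,0,0],"turn":[0,0,0]},{"jaw":0,"delta_pos":[1,0,0.2],"turn":[0,0,0]},{"jaw":0,"delta_pos":[0,0,0.9],"turn":[0,0,0]},{"jaw":0,"delta_pos":[0,0,0.9],"turn":[0,0,0]},{"jaw":0,"delta_pos":[0,0.3,0],"turn":[0,0,0]}]'|grep ^force
$M '[{"jaw":0,"delta_pos":[0,0.3,0],"turn":[0,0,0]},{"jaw":0,"delta_pos":[0,0.3,0],"turn":[0,0,0]},{"jaw":0,"delta_pos":[0,0.3,0],"turn":[0,0,0]},{"jaw":0,"delta_pos":[0,0.3,0],"turn":[0,0,0]},{"jaw":0,"delta_pos":[0,0.25,0],"turn":[0,0,0]}]'|grep ^force
python3 - <<'E'
from h import *
tool()
q,e,ims=fit(b2w3([-.052,-.04,0]),("scene",));print(slab_b(q),e)
E
$M '[{"jaw":0,"delta_pos":[0,-0.3,0],"turn":[0,0,0]},{"jaw":0,"delta_pos":[0,-0.2,-0.8],"turn":[0,0,0]},{"jaw":0,"delta_pos":[0,0,-1],"turn":[0,0,0]}]'|grep ^force
python3 - <<'E'
from h import *
tool()
q,e,ims=fit(b2w3([-.052,-.04,0]));print(slab_b(q),e)
q,e,ims=fit(b2w3([-.052,-.04,0]),("scene",),ims);print(slab_b(q),e)
E
```

```text
force: [0.1, 0.6, 0.5]
force: [-2.1, 5.1, 0.0]
t8.18 tool in bracket frame x -36.6 y 36.7 z 12.4 mm yaw-rel -0.0 F [-2.1  5.1  0. ] rp [-1.8e+02 -1.0e-01]
[-0.05091981 -0.05519423  2.86744634] 2.1718338
force: [0.1, -0.4, 0.7]
t8.60 tool in bracket frame x -37.0 y 58.0 z 83.7 mm yaw-rel 0.1 F [ 0.1 -0.4  0.7] rp [180.   0.]
[-0.05221104 -0.05496029  0.41748269] 0.9337584
[-0.05029991 -0.05566494  0.16708249] 0.78468084
```

The slab is at (-50, -55) mm and flush. Now I'll hook over the bar behind the right end.

```bash
M="python3 -m inch"
$M '[{"jaw":0,"delta_pos":[0.3,0.85,0],"turn":[0,0,0]},{"jaw":0,"delta_pos":[0.3,0.85,0],"turn":[0,0,0]},{"jaw":0,"delta_pos":[0.3,0.85,0],"turn":[0,0,0]},{"jaw":0,"delta_pos":[0.3,0.85,0],"turn":[0,0,0]},{"jaw":0,"delta_pos":[0.3,0.85,0],"turn":[0,0,0]}]'|grep ^force
$M '[{"jaw":0,"delta_pos":[0,0,0.75],"turn":[0,0,0]},{"jaw":0,"delta_pos":[0,0,0.75],"turn":[0,0,0]},{"jaw":0,"delta_pos":[0,0,0],"turn":[0,0,0]}]'|grep ^force
python3 - <<'E'
from h import *
tool()
im=arm.get_image("scene")
cv2.imwrite("pics/s4.png",cv2.cvtColor(cv2.resize(im[170:320,230:380],None,fx=4,fy=4),cv2.COLOR_RGB2BGR))
E
```

```text
force: [0.2, 0.0, 0.3]
force: [0.5, 0.0, -0.7]
t9.70 tool in bracket frame x 20.6 y -111.6 z 19.7 mm yaw-rel -0.0 F [ 0.5  0.  -0.7] rp [-179.9    0.3]
```

View pics/s4.png

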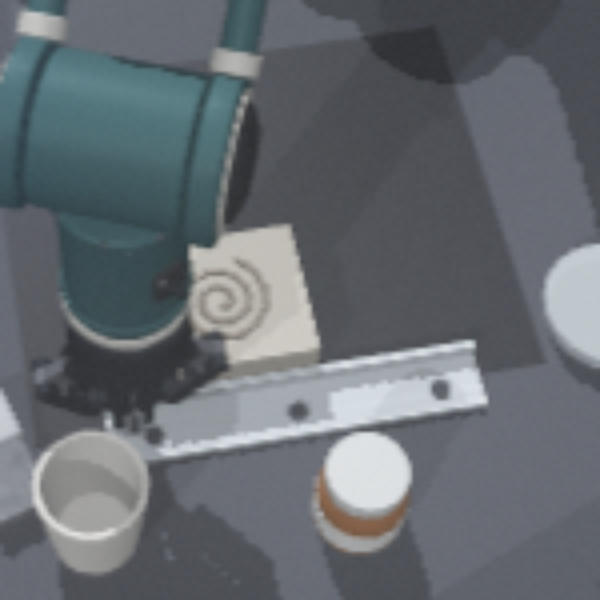

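The closed fingers stand behind the bar at about (130,415), clear of the beaker at (90,490). I'll raise them slightly and pull the right end back on an arc.

```bash
M="python3 -m inch"
$M '[{"jaw":0,"delta_pos":[0,0,-0.13],"turn":[0,0,0]},{"jaw":0,"delta_pos":[-0.2,0,0],"turn":[0,0,0]},{"jaw":0,"delta_pos":[-0.25,0,0],"turn":[0,0,0]},{"jaw":0,"delta_pos":[-0.25,-0.05,0],"turn":[0,0,0]},{"jaw":0,"delta_pos":[-0.25,-0.06,0],"turn":[0,0,0]}]'|grep ^force
python3 - <<'E'
from h import *
tool()
im=arm.get_image("top")
q,e,ims=fit(b2w3([-.06,-.055,-15]),("top",),{"top":im});print(slab_b(q),e)
E
$M '[{"jaw":0,"delta_pos":[-0.35,-0.1,0],"turn":[0,0,0]},{"jaw":0,"delta_pos":[-0.35,-0.18,0],"turn":[0,0,0]},{"jaw":0,"delta_pos":[-0.3,-0.18,0],"turn":[0,0,0]},{"jaw":0,"delta_pos":[-0.3,-0.25,0],"turn":[0,0,0]}]'|grep ^force
python3 - <<'E'
from h import *
tool()
ims={n:arm.get_image(n) for n in C}
q,e,ims=fit(b2w3([-.07,-.045,-35]),ims=ims);print(slab_b(q),e)
a=cv2.resize(ims["scene"][170:320,230:380],(400,400)); b=cv2.resize(ims["top"][130:250,200:320],(400,400))
cv2.imwrite("pics/s5.png",cv2.cvtColor(np.hstack([a,b]),cv2.COLOR_RGB2BGR))
E
```

```text
force: [4.5, -2.6, 2.1]
t10.38 tool in bracket frame x -14.2 y -109.4 z 29.9 mm yaw-rel -0.0 F [ 4.5 -2.6  2.1] rp [179.9  -0.2]
[-0.05510774 -0.03739316 12.81477693] 6.2723303
force: [3.2, -4.6, 2.1]
t10.93 tool in bracket frame x -67.8 y -80.0 z 28.5 mm yaw-rel -0.0 F [ 3.2 -4.6  2.1] rp [180.   0.]
[-0.07640378  0.00920734 -3.67774188] 6.5953064
```

View pics/s5.png

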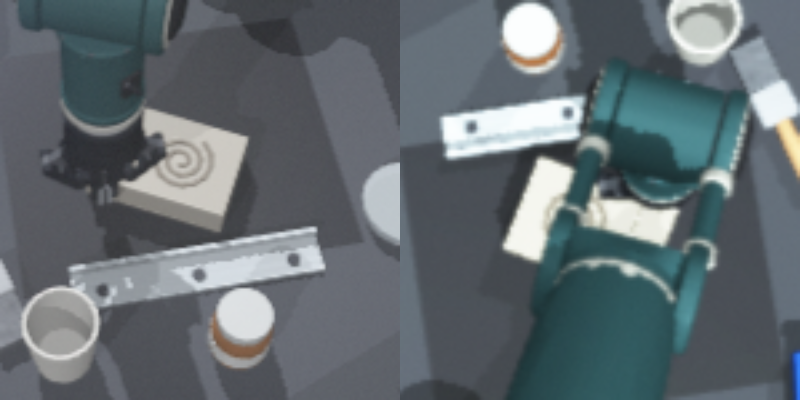

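The slab has turned about 35° clockwise, its corner at (222,228) in the left half, still near the bar. I'll lower the finger and continue the arc.

```bash
M="python3 -m inch"
$M '[{"jaw":0,"delta_pos":[-0.25,-0.25,0.25],"turn":[0,0,0]},{"jaw":0,"delta_pos":[-0.25,-0.3,0.1],"turn":[0,0,0]},{"jaw":0,"delta_pos":[-0.2,-0.3,0],"turn":[0,0,0]},{"jaw":0,"delta_pos":[-0.1,-0.3,0],"turn":[0,0,0]},{"jaw":0,"delta_pos":[0,0,0],"turn":[0,0,0]}]'|grep ^force
python3 -c "from h import *;tool()"
$M '[{"jaw":0,"delta_pos":[0,0.5,0],"turn":[0,0,0]},{"jaw":0,"delta_pos":[0,1,-0.5],"turn":[0,0,0]},{"jaw":0,"delta_pos":[0,1,-1],"turn":[0,0,0]},{"jaw":0,"delta_pos":[0,1,-1],"turn":[0,0,0]}]'|grep ^force
python3 - <<'E'
from h import *
tool()
ims={n:arm.get_image(n) for n in C}
for y0 in (-40,-60,-80):
    q,e,ims=fit(b2w3([-.08,0,y0]),ims=ims);print(slab_b(q),e)
    q,e,ims=fit(b2w3([-.08,0,y0]),("scene",),ims=ims);print(slab_b(q),e)
a=cv2.resize(ims["scene"][170:320,230:380],(400,400)); b=cv2.resize(ims["top"][130:250,200:320],(400,400))
cv2.imwrite("pics/s6.png",cv2.cvtColor(np.hstack([a,b]),cv2.COLOR_RGB2BGR))
E
```

```text
force: [0.0, 0.1, -0.1]
t11.65 tool in bracket frame x -100.0 y -32.6 z 13.7 mm yaw-rel 0.0 F [ 0.   0.1 -0.1] rp [-1.799e+02  1.000e-01]
force: [0.4, -0.1, 0.1]
t12.15 tool in bracket frame x -100.1 y -175.9 z 114.3 mm yaw-rel -0.0 F [ 0.4 -0.1  0.1] rp [-1.799e+02  1.000e-01]
[-1.18748456e-01  3.58246431e-02 -4.24967725e+01] 0.85852075
[-1.20789934e-01  3.57736550e-02 -4.27654471e+01] 0.78981173
[-1.19381383e-01  3.68290142e-02 -4.44184655e+01] 0.79136777
[-1.20799105e-01  3.57801357e-02 -4.27592230e+01] 0.79012984
[-1.19956893e-01  3.70097235e-02 -4.44285032e+01] 0.7664714
[-1.20812183e-01  3.57798584e-02 -4.26747896e+01] 0.78974867
```

The slab is at (-120, 36) mm, turned -43.5°. Next I'll push the left end of its back side forward and to the right to turn it further.

```bash
M="python3 -m inch"
$M '[{"jaw":0,"delta_pos":[-0.13,-0.98,0],"turn":[0,0,0]},{"jaw":0,"delta_pos":[-0.13,-0.98,0],"turn":[0,0,0]},{"jaw":0,"delta_pos":[-0.13,-0.98,0],"turn":[0,0,0]},{"jaw":0,"delta_pos":[-0.13,-0.98,0],"turn":[0,0,0]},{"jaw":0,"delta_pos":[-0.13,-0.98,0],"turn":[0,0,0]}]'|grep ^force
$M '[{"jaw":0,"delta_pos":[-0.13,-0.98,0],"turn":[0,0,0]},{"jaw":0,"delta_pos":[-0.13,-0.98,0],"turn":[0,0,0]},{"jaw":0,"delta_pos":[-0.1,-0.98,0.85],"turn":[0,0,0]},{"jaw":0,"delta_pos":[0,0,0.85],"turn":[0,0,0]},{"jaw":0,"delta_pos":[0,0,0.85],"turn":[0,0,0]}]'|grep ^force
python3 -c "from h import *;tool()"
$M '[{"jaw":0,"delta_pos":[0.3,0.18,0],"turn":[0,0,0]},{"jaw":0,"delta_pos":[0.3,0.18,0],"turn":[0,0,0]},{"jaw":0,"delta_pos":[0.3,0.18,0],"turn":[0,0,0]},{"jaw":0,"delta_pos":[0.3,0.2,0],"turn":[0,0,0]},{"jaw":0,"delta_pos":[0.25,0.2,0],"turn":[0,0,0]}]'|grep ^force
python3 - <<'E'
from h import *
tool()
ims={n:arm.get_image(n) for n in C}
for y0 in (-50,-70):
  for v in(("scene","top"),("scene",)):
    q,e,ims=fit(b2w3([-.105,.015,y0]),v,ims=ims);print(slab_b(q),e)
E
```

```text
force: [-0.9, 0.3, 0.3]
force: [0.2, 1.0, 1.0]
t13.50 tool in bracket frame x -140.2 y 140.0 z 10.6 mm yaw-rel 0.1 F [0.2 1.  1. ] rp [-1.8e+02  1.0e-01]
force: [-2.1, 4.2, 4.5]
t14.12 tool in bracket frame x -79.6 y 101.5 z 13.6 mm yaw-rel -0.0 F [-2.1  4.2  4.5] rp [-1.8e+02 -1.0e-01]
[-1.07522571e-01  1.63167989e-02 -6.92299756e+01] 1.8355533
[-1.06669228e-01  1.47128635e-02 -6.94168005e+01] 1.8341568
[-1.04976243e-01  1.51586158e-02 -7.03687112e+01] 1.8767991
[-1.05253319e-01  1.43912473e-02 -7.09242776e+01] 1.8300418
```

It went as predicted: (-106, 15) mm, -70°. I'll finish the turn, clear off and measure.

```bash
M="python3 -m inch"
$M '[{"jaw":0,"delta_pos":[0.22,0.23,0],"turn":[0,0,0]},{"jaw":0,"delta_pos":[0.18,0.25,0],"turn":[0,0,0]},{"jaw":0,"delta_pos":[0.15,0.25,0],"turn":[0,0,0]},{"jaw":0,"delta_pos":[0.1,0.25,0],"turn":[0,0,0]},{"jaw":0,"delta_pos":[0,-0.7,0],"turn":[0,0,0]}]'|grep ^force
$M '[{"jaw":0,"delta_pos":[0,0,-1],"turn":[0,0,0]},{"jaw":0,"delta_pos":[-0.8,-0.2,-1],"turn":[0,0,0]},{"jaw":0,"delta_pos":[-1,0,-1],"turn":[0,0,0]},{"jaw":0.5,"delta_pos":[-1,0,0],"turn":[0,0,0]}]'|grep ^force
python3 - <<'E'
from h import *
tool()
ims={n:arm.get_image(n) for n in C}
for y0 in (-75,-92):
  for v in(("scene","top"),("scene",)):
    q,e,ims=fit(b2w3([-.1,-.005,y0]),v,ims=ims);print(slab_b(q),e)
E
```

```text
force: [0.0, 0.2, -0.8]
force: [0.1, 0.1, 0.2]
t15.35 tool in bracket frame x -165.2 y 97.2 z 136.2 mm yaw-rel -0.0 F [0.1 0.1 0.2] rp [179.8  -0.4]
[-1.05231644e-01 -3.20103146e-03 -8.96489834e+01] 0.8646965
[-1.04142633e-01 -5.27655481e-03 -9.09028345e+01] 0.9275535
[-1.03212026e-01 -2.85400109e-03 -9.19196366e+01] 0.871799
[-1.00882929e-01 -4.89907576e-03 -9.21132512e+01] 0.98954904
```

```bash
M="python3 -m inch"
$M '[{"jaw":0.26,"delta_pos":[-0.64,0.75,0],"turn":[0,0,0]},{"jaw":0.26,"delta_pos":[-0.64,0.75,0],"turn":[0,0,0]},{"jaw":0.26,"delta_pos":[0,0.75,0.5],"turn":[0,0,0]},{"jaw":0.26,"delta_pos":[0,0.75,0.9],"turn":[0,0,0]},{"jaw":0.26,"delta_pos":[0,0,0.9],"turn":[0,0,0]}]'|grep ^force
$M '[{"jaw":0.26,"delta_pos":[0,0,0.8],"turn":[0,0,0]},{"jaw":0.26,"delta_pos":[0.3,0,0],"turn":[0,0,0]},{"jaw":0.26,"delta_pos":[0.3,0,0],"turn":[0,0,0]},{"jaw":0.26,"delta_pos":[0.3,0,0],"turn":[0,0,0]},{"jaw":0.26,"delta_pos":[0.25,0,0],"turn":[0,0,0]}]'|grep -E "^(force|finger)"
python3 - <<'E'
from h import *
tool()
q,e,ims=fit(b2w3([-.085,-.005,-90]),("scene",));print(slab_b(q),e)
E
$M '[{"jaw":0.26,"delta_pos":[0.1,0,0],"turn":[0,0,0]},{"jaw":0.26,"delta_pos":[0.1,0,0],"turn":[0,0,0]}]'|grep ^force
$M '[{"jaw":0.26,"delta_pos":[0.08,0,0],"turn":[0,0,0]},{"jaw":0.26,"delta_pos":[0.04,0,0],"turn":[0,0,0]}]'|grep ^force
python3 -c "from h import *;tool()"
```

```text
force: [0.2, -0.6, -0.2]
force: [-7.9, -3.2, 6.2]
finger_gap: 0.0224
t16.70 tool in bracket frame x -172.2 y -21.2 z 9.6 mm yaw-rel 0.1 F [-7.9 -3.2  6.2] rp [1.8e+02 1.0e-01]
[-7.90888759e-02 -7.40094356e-03 -8.20902597e+01] 4.1291957
force: [-7.4, -0.7, 6.7]
force: [-11.9, -2.4, 7.8]
t17.25 tool in bracket frame x -161.9 y -20.8 z 9.0 mm yaw-rel 0.1 F [-11.9  -2.4   7.8] rp [-180.     0.3]
```

Contact is near the expected x = -162 mm. I'll press until the force shows a hard stop, then release and measure.

```bash
M="python3 -m inch"
for i in 1 2 3; do $M '[{"jaw":0.26,"delta_pos":[0.04,0,0],"turn":[0,0,0]},{"jaw":0.26,"delta_pos":[0.04,0,0],"turn":[0,0,0]}]' | grep -E "^(force|ee_pos)"; done
python3 -c "from h import *;tool()"
$M '[{"jaw":0.26,"delta_pos":[-0.3,0,0],"turn":[0,0,0]},{"jaw":0.26,"delta_pos":[-0.8,0,0],"turn":[0,0,0]},{"jaw":0.26,"delta_pos":[0,0,-1],"turn":[0,0,0]},{"jaw":0.26,"delta_pos":[0,-1,-1],"turn":[0,0,0]},{"jaw":0.26,"delta_pos":[0,-1,-1],"turn":[0,0,0]}]'|grep ^force
$M '[{"jaw":0.26,"delta_pos":[0,-1,0],"turn":[0,0,0]},{"jaw":0.26,"delta_pos":[0,-1,0],"turn":[0,0,0]},{"jaw":0.26,"delta_pos":[0,0,0],"turn":[0,0,0]}]'|grep ^force
python3 - <<'E'
from h import *
tool()
ims={n:arm.get_image(n) for n in C}
for v in(("scene","top"),("scene",),("top",)):
    q,e,ims=fit(b2w3([-.077,-.005,-90]),v,ims=ims);print(slab_b(q),e)
a=cv2.resize(ims["scene"][170:320,230:380],(400,400)); b=cv2.resize(ims["top"][130:250,200:320],(400,400))
cv2.imwrite("pics/s7.png",cv2.cvtColor(np.hstack([a,b]),cv2.COLOR_RGB2BGR))
E
```

```text
ee_pos: [0.4928, -0.1018, 0.0088]
force: [-22.4, -6.7, 18.7]
ee_pos: [0.4927, -0.1013, 0.0081]
force: [-29.7, -7.3, 25.0]
ee_pos: [0.4926, -0.1013, 0.0081]
force: [-40.0, -11.4, 34.7]
t18.00 tool in bracket frame x -162.1 y -20.1 z 8.1 mm yaw-rel 0.2 F [-40.  -11.4  34.7] rp [-179.8    1.4]
force: [0.6, 0.3, -0.6]
force: [0.1, -1.3, 0.5]
t19.00 tool in bracket frame x -192.5 y 141.1 z 130.0 mm yaw-rel 0.2 F [ 0.1 -1.3  0.5] rp [-180.    -0.2]
[-7.76104450e-02 -4.52409571e-04 -8.93891325e+01] 0.9864567
[-7.52619547e-02 -2.57897209e-03 -8.92215361e+01] 0.86033744
[-7.82634205e-02  1.79374057e-03 -8.94883867e+01] 0.8282405
```

View pics/s7.png

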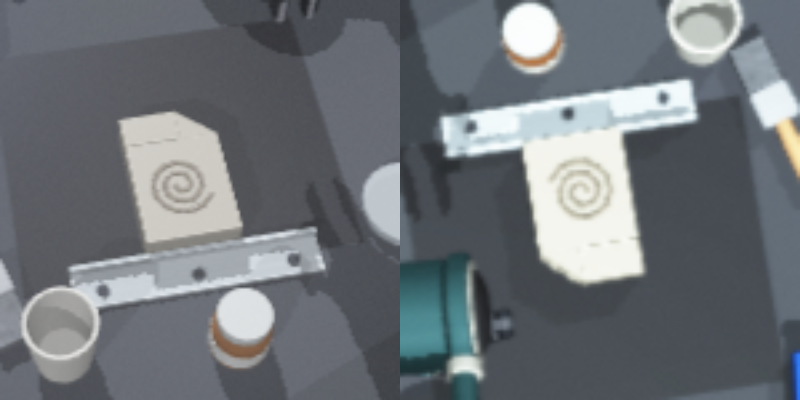

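The short end lies along the bar, at (147,250)–(240,228) in the left half. The stop was hard, the fit shows the same small bias as the flush long side did, and the gripper is clear. Handing in.

```bash
python3 -c "from cell import arm;print(arm.hand_in())"
```

```text
the job is handed in; nothing more can be done
None
```

I pressed the slab's long side against the bracket first, then turned it a quarter turn and left its short end against the bracket, and handed the job in at about 19 s; both pushes ended in a hard stop and the camera fit agreed, but the hand-in gave no verdict.

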